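Throw the over-centre clamp of the sample grinder with its extension bar

ROBOT

A 6-joint arm with a two-finger parallel gripper is mounted at the origin on the work surface. World frame = base frame: x ahead of the robot, y to its left, z up, the work surface at z = 0. Lengths are in mm, angles in degrees, forces in N, time in s.
With the tool pointing down it reaches from about 300 to 850 mm from the base axis. Payload 4.2 kg.
Tool frame: the origin (TCP) lies at the very end of the fingers, on their centre line; the grasp point (between the pads) lies 19 mm behind it (env.grasp_offset is the distance from the TCP to the grasp point, in mm); z points along the fingers, y is the line along which they close (so a half turn about z gives the same grasp; the last joint's range is limited). The gripper opens to 91 mm and grips with 3 to 60 N. Pads are 32 mm wide; open, the fingers measure 118 mm over their backs; the gripper's body (76 mm by 178 mm) begins 60 mm behind the grasp point.
Start: joints at [72.938, 18.312, 89.639, -0, 72.044, -1.146], TCP at [157.69, 552.971, 213.976] pointing down, gripper open.
Joint ranges: [-177.97, 177.97], [-48.28, 115.42], [12.27, 149.76], [-77.06, 257.06], [2.81, 150.46], [-146.56, 146.56]. Speed limits (degrees/s): [147.25, 147.25, 180, 180, 180, 180].

INTERFACE

Orientations are given as [roll, pitch, yaw] about the fixed x, y, z axes, in that order (R = Rz(yaw) Ry(pitch) Rx(roll)).
In Python, from workcell import env gives the robot as it stands. The module is installed in compiled form; this text tells all that it offers.
- The arm moves only by the tool send_rows, never from a script. Its argument "motion" is a list of rows, each an object of numbers: "tx", "ty", "tz": the shift along the tool's x, y, z in units of 500 mm (1.0 is 500 mm); "rx", "ry", "rz": the turn, a rotation vector about the tool's x, y, z in units of 30 degrees (1.0 is 30 degrees); "gripper": the closure, from -1 (fully open) to 1 (shut). In form: [{"tx": .., "ty": .., "tz": .., "rx": .., "ry": .., "rz": .., "gripper": ..}, ...]. A call has 1 to 12 rows; each row shifts and turns the commanded pose from where the row before left it, along the tool's axes as they then stand; what a row does not reach is not made up. A row lasts 1/8 s, in which the tool goes at most 62.5 mm and 10.7 degrees, less where a joint would pass 70% of its speed; a pose out of reach is approached as far as the arm can. A call with a number of a shift or a turn outside -1 to 1 is refused whole. A call with a gripper value outside its range is refused whole. The fingers move at their own pace and stop on an object; "grip_force" is the grip in N (left out, the last holds). Time passes only in rows, so rows that do not move let the fingers close. It gives the time, the measured TCP pose, the force, the opening and the grip force at its end, in the units of the state.
- env.state(): the state, without advancing time (a new reading comes with each control period).
- env.grab_frame(name): name is "side" or "top"; returns a dict with "frame" (420x560x3 uint8, red, green, blue), "vertical_fov" (degrees; the focal length in pixels is half the picture's height over the tangent of half this angle, whatever the lens; pixels are square), "cx", "cy" (the principal point, pixels), "k1" (the pictures are not rectified: a ray, as slopes to the right and down, at radius r is drawn at 1 + k1 r^2 times it, then the intrinsics apply), "rvec" (rotation vector, rad) and "tvec" (3), from world to camera coordinates, as OpenCV has them. Camera axes: x right, y down, z forward; pixel columns grow to the right and rows downward; lengths in mm; the calibration is good to about 2 mm. A picture is of the moment at which its call begins. There is no depth.
- env.job_done(): hands the job in; it is judged then, once.
The state is a dict: "time_s": time; "qpos": joint angles; "qvel": joint speeds; "effort": joint torques, N m; "ee_pos": TCP position; "ee_rot": TCP orientation; "force": force on the tool from outside, world axes, zero at the start; "torque": the same for the moment, N m; "gripper_width": finger opening in mm; "gripper_force": force on a finger pad.
Only numpy, scipy, OpenCV 4.12 (cv2) and the standard library are available. Lean on these libraries where they do the work, as an engineer would, in place of code of your own. Each camera call takes 0.05 s, during which the arm holds its last target. There are 200 camera calls.

TASK

Clamp the sample grinder fast in its bench fixture: take the steel extension bar from the mat, push it fully home on the stub of the clamp's lever, and swing the lever clockwise with it until it has gone over its dead point and stays over by itself, feeling your way and not forcing the lever against its stop. Then draw the bar off and lay it gently back on the middle of the mat, right way up. Move the lever only with the bar, never with the hand, and leave everything else on the counter where it is.

Things in the scene. Friction and masses are not known exactly. Their poses are not given: they have to be found in the camera images.
- fixture: bench fixture fixed to the counter: a steel base plate 130 x 290 mm, 12 mm thick, with the clamp at its +y end and a steel sample grinder (90 to 104 mm across, 260 mm high with its crank) standing in a cradle 178 mm from the clamp's pivot along the fixture's -y. Origin under the pivot, at counter height; z up
- pivot (a point): vertical axis of the clamp lever, at the height of the lever's middle line, 85 mm above the counter (axes as the fixture's). The lever was refitted on its splines up to 0.3 rad either way, so its dead point cannot be seen or measured beforehand, only felt: it comes with the stub within 0.3 rad of the direction 8 degrees left (anticlockwise from above) of the fixture's x
- lever: short steel lever of the over-centre clamp, turning level about the pivot: hub 30 mm across (top 106 mm above the counter) and a round stub 12 mm thick with a round end. Origin on the pivot axis in the stub's middle line; x points out along the stub, z up. It starts open, 0.6 to 1.35 rad short of its dead point, and is thrown clockwise seen from above
- hub: the round steel plate under the lever that turns with the clamp's crank, 44 mm across, top 69 mm above the counter
- lever_tip (a point): outer end of the stub, 78 mm from the pivot. The lever first swings free (up to 0.75 rad of play), then takes up firmly, loads up to about 1.7 N m, and goes slack at the dead point: the clamp snaps on by itself to its stop 0.12 rad further, ahead of the lever, which then swings free again until it meets that firm stop. Short of the dead point it springs back open
- plunger (a joint): how far the rubber pad has moved out towards the grinder, m: 0 when open, greatest at the dead point (about 0.008), a little less when the clamp rests on its stop past the dead point
- bar: loose steel extension bar, 0.35 kg, 145 mm long: a dark upright grip 100 mm long, 22 mm wide, 36 mm high, with a square socket tube (23 mm outside, 15 mm inside, 45 mm deep) on its end. Origin under the middle of the grip; x points along the bar to the socket, z up. It starts lying on the mat
- bar_mid (a point): centre of the bar's grip, 18 mm above its underside (axes as the bar's); the centre of mass is some 15 mm from it towards the socket. Pushed here, the throw takes about 13 N across the bar; over about 18 N is forcing the lever
- socket_mouth (a point): centre of the socket's open end, 95 mm from bar_mid along the bar's x
- socket_bottom (a point): centre of the socket's blind bottom, 50 mm from bar_mid along the bar's x; it meets lever_tip when the bar is fully on
- mat_top (a point): centre of the top face of the cork mat, 200 x 220 mm (its x, y), 6 mm thick, fixed to the counter
- bowl0: white ceramic cupping bowl, 92 mm across, 55 mm high (bystander; origin under its centre)
- bowl1: a second such bowl (bystander)
- bowl2: a third such bowl (bystander)
- jar0: open glass, 74 mm across, 85 mm high (bystander)
- jar1: amber jar with a steel cap, 70 mm across, 100 mm high (bystander)
- tamper: steel hand tamper standing on its 54 mm face, 75 mm high (bystander)
- spoon: steel cupping spoon, 170 mm long, lying flat (bystander)
- brush: counter brush, 160 mm long, lying flat (bystander)
- mat: the mat itself, origin under its centre
Mind the look-alikes: they are no part of the job. What is shaped like the bar but blue or orange is not meant.

How it is judged (in metres and radians):
On the way, in this order (a step that is already met when the one before it is completed fails the run):
1. the bar is fully home on the stub (lever tip within 7 mm of the socket bottom) while the clamp is still open (distance between socket_bottom and lever_tip below 0.007 m and value of joint plunger below 0.004 m), for 0.1 s.
2. with the bar still at least 20 mm on the stub, the pad is pressed out (more than 6.8 mm) (value of joint plunger above 0.0068 m and distance between socket_bottom and lever_tip below 0.025 m), for 0.2 s.
At the end, for the whole second after the job is handed in: the clamp stays over by itself (pad out more than 6.8 mm and still) with the bar off it; the bar lies at rest and right way up (within 0.15 rad) on the mat, the centre of its grip within 70 mm of the mat's centre (value of joint plunger above 0.0068 m and velocity of joint plunger below 0.005 m/s and horizontal distance between bar_mid and mat_top below 0.07 m and z of bar_mid in the frame of mat_top between 0.013 and 0.023 m and angle between bar's own z axis and vertical below 0.15 rad and linear speed of bar below 0.02 m/s); the robot touches nothing.
It fails at once if the bar loads the lever with more than 95 N (forced against its stop, jammed or slammed) (contact force between bar and lever above 95 N).
It fails at once if the hand or arm touches the lever (contact force between any of the fingers, the arm and lever above 1 N or contact force between the fingers and hub above 1 N).
It fails at once if the bar is dropped or slammed on the mat (more than 80 N) (contact force between bar and mat above 80 N).
It fails at once if a bystander is moved by more than 30 mm (distance of any of bowl0, bowl1, bowl2, jar0, jar1, tamper, spoon, brush from where it was at the start of the episode above 0.03 m).
It also fails if it takes over 72 s, if anything falls off the work surface, if the arm or the gripper's body presses on something with over 40 N, if the wrist force passes 120 N, or if a joint passes its speed limit or range.

## Working session

There is one attempt and no reset: what is moved stays moved. The work goes in short steps, Python scripts to look and compute and a tool call to move; the robot and the scene stay as the last step left them, time stands still between calls to the robot, and variables do not carry over. Pictures are saved under pics/ and viewed, at most 10 in all, crops included, and the job is handed in when it is done.

Besides the shell and the picture viewer there is one more tool, called after "Call:" as name(argument=value, ...) on one line, values as JSON. send_rows: Moves the arm, as the interface text tells. Shifts and turns lie within -1 to 1; 1 stands for 500 mm of shift or 30 degrees of turn. Its arguments: {"type":"object","properties":{"motion":{"type":"array"},"grip_force":{"type":"number"}},"required":["motion"]}

```bash
mkdir -p pics; cat > h.py <<'E'
import numpy as np, cv2
from scipy.spatial.transform import Rotation as R
from workcell import env
def grab(n,fn=None):
    f=env.grab_frame(n)
    if fn: cv2.imwrite('pics/'+fn,f['frame'][:,:,::-1])
    return f
def fl(f): return 210/np.tan(np.radians(f['vertical_fov']/2))
def ray(f,u,v):
    F=fl(f); d=np.array([(u-f['cx'])/F,(v-f['cy'])/F]); s=d.copy()
    for _ in range(30): s=d/(1+f['k1']*(s@s))
    Rm=cv2.Rodrigues(np.array(f['rvec'],float))[0]; t=np.array(f['tvec'],float).ravel()
    c=-Rm.T@t; w=Rm.T@np.array([s[0],s[1],1]); return c,w/np.linalg.norm(w)
def atz(f,u,v,z):
    c,w=ray(f,u,v); return c+w*(z-c[2])/w[2]
def proj(f,P):
    Rm=cv2.Rodrigues(np.array(f['rvec'],float))[0]; p=Rm@np.array(P,float)+np.array(f['tvec'],float).ravel()
    s=p[:2]/p[2]; s=s*(1+f['k1']*(s@s)); return s*fl(f)+[f['cx'],f['cy']]
def tri(f1,p1,f2,p2):
    c1,w1=ray(f1,*p1); c2,w2=ray(f2,*p2)
    a,b=np.linalg.lstsq(np.c_[w1,-w2],c2-c1,rcond=None)[0]
    return (c1+a*w1+c2+b*w2)/2, np.linalg.norm(c1+a*w1-c2-b*w2)
E
python3 - <<'E'
from h import *
import pickle
a=grab('top','top0.png');b=grab('side','side0.png')
pickle.dump((a,b),open('f0.pkl','wb'))
for f in(a,b): print({k:v for k,v in f.items() if k!='frame'}, ray(f,280,210))
print(env.state(), env.grasp_offset)
E
```

```text
{'vertical_fov': 54.990587375841876, 'cx': 279.26690557110885, 'cy': 208.7526060911346, 'k1': 0.007855890228776322, 'rvec': array([ 2.18483253, -2.19524822,  0.02057248]), 'tvec': array([ 89.44798069, 517.1850459 , 991.44902846])} (array([ 476.70766509,   65.07251   , 1013.39422707]), array([ 0.0376793 ,  0.02004964, -0.99908873]))
{'vertical_fov': 56.17360323704885, 'cx': 274.57363583447216, 'cy': 211.93782783166625, 'k1': -0.09574111408825993, 'rvec': array([ 2.16908855, -0.213463  ,  0.11588172]), 'tvec': array([-496.68144641,  176.33863172, 1059.70435002])} (array([ 333.45134412, -852.36707539,  750.36101417]), array([ 0.17716789,  0.80528689, -0.56579551]))
{'time_s': 0.1, 'qpos': array([ 7.29365881e+01,  1.83464457e+01,  8.96976648e+01,  8.83027634e-04,
        7.20441811e+01, -1.14636565e+00]), 'qvel': array([-0.06676251, -0.04334866, -0.13072107, -0.13701994, -0.05281002,
       -0.00863767]), 'effort': array([ 2.15467285e-04, -4.13333344e+01, -2.32511115e+01,  7.31171854e-02,
        4.20920039e-02, -4.45353749e-05]), 'ee_pos': array([157.56070667, 552.53364324, 213.23158521]), 'ee_rot': array([-1.79911743e+02, -2.60583700e-03,  1.64082679e+02]), 'force': array([ 0.74798892, -0.52445455, -1.01322415]), 'torque': array([-4.09493358e-05, -2.93937450e-02,  3.83260372e-02]), 'gripper_force': 0.0, 'gripper_width': 91.40650761895962} 18.8
```

View pics/top0.png

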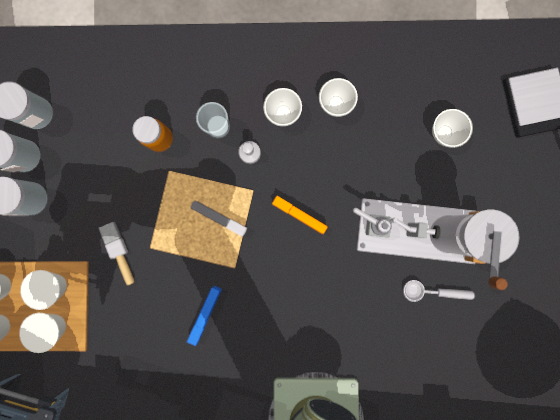

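View pics/side0.png

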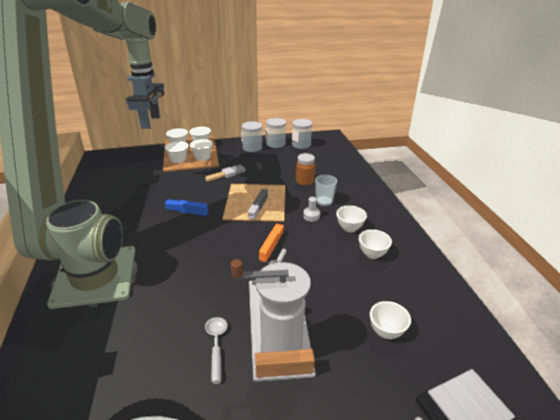

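The mat's centre is at top pixel (202,219). There are three bar shapes in the top view: dark with a grey socket on the mat at (218,217), orange at (300,215), and blue at (204,316). The dark one on the mat fits the description. The fixture has its lever hub near (383,227), with the stub pointing to about (357,211). I'll confirm with enlarged crops.

```bash
python3 - <<'E'
from h import *
import pickle
a,b=pickle.load(open('f0.pkl','rb'))
def crop(f,u,v,w,h,W,H): return cv2.resize(f['frame'][v:v+h,u:u+w,::-1],(W,H),interpolation=cv2.INTER_CUBIC)
im=np.vstack([np.hstack([crop(a,185,190,70,52,400,297),crop(a,345,190,70,52,400,297)]),np.hstack([crop(b,235,180,70,52,400,297),crop(b,235,240,70,52,400,297)])])
cv2.imwrite('pics/c1.png',im)
E
```

```text
(no output)
```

View pics/c1.png

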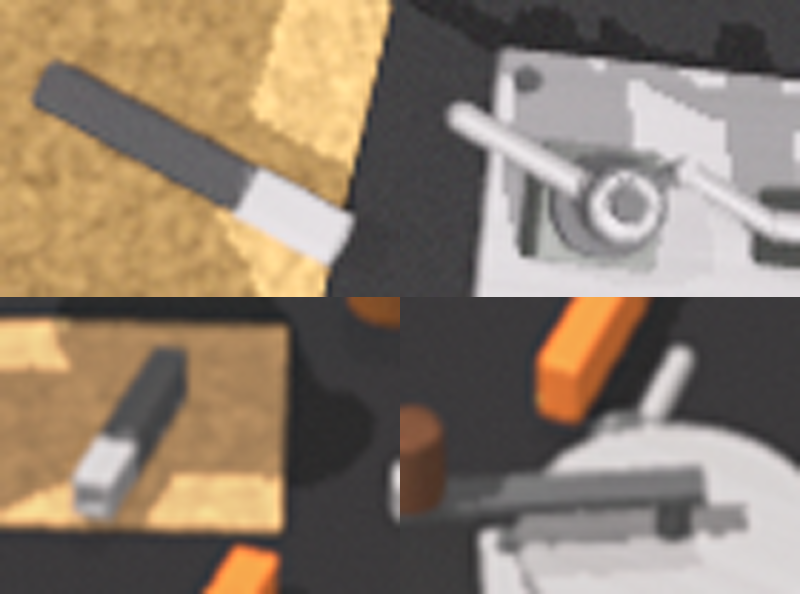

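The crop confirms it: the dark grip with the steel socket lies on the mat, with its socket end at about top pixel (245,231). The hub top is at (384.5,225.7) and the stub tip at (354.6,209.6). In the side view the tip is at (284.5,249.3), and the orange look-alike stands close to the stub.

```bash
python3 - <<'E'
from h import *
import pickle
np.set_printoptions(precision=1,suppress=True)
a,b=pickle.load(open('f0.pkl','rb'))
print('grip end',tri(a,(193.05,204.35),b,(265.1,189.3)), 'joint',tri(a,(228.4,223.25),b,(254.8,205)))
e=atz(a,193.05,204.35,42);j=atz(a,228.4,223.25,42);print(e,j,np.linalg.norm(e-j),'mid',(e+j)/2,'yaw',np.degrees(np.arctan2(*(j-e)[1::-1])))
print('tip',tri(a,(354.6,209.6),b,(284.5,249.3)))
h=atz(a,384.55,225.7,106);t=atz(a,354.6,209.6,85);print('piv',h,'tip',t,np.linalg.norm((t-h)[:2]),np.degrees(np.arctan2(*(t-h)[1::-1])))
for n,p in dict(p1=(362.5,198.75),p2=(358,250),m1=(169,172),m2=(253,190),m3=(235,267),m4=(150,248)).items(): print(n,atz(a,*p,12 if n[0]=='p' else 6))
for n,p in dict(o1=(274,198),o2=(325,231),tam=(249,150),spoon=(405,290)).items(): print(n,atz(a,*p,30))
# segment plate edge
im=a['frame'].astype(int)
g=cv2.cvtColor(a['frame'],cv2.COLOR_RGB2GRAY)
pts=[]
for u in range(370,455,3):
    col=g[185:215,u].astype(int); k=np.argmax(np.diff(col)); pts.append((u,185+k+.5))
P=np.array([atz(a,*p,12)[:2] for p in pts]); l=cv2.fitLine(P.astype(np.float32),cv2.DIST_HUBER,0,.01,.01).ravel(); print('edge dir',np.degrees(np.arctan2(l[1],l[0])))
E
```

```text
grip end (array([530.3, 295.8,  38. ]), np.float64(3.88990213054642)) joint (array([482.3, 210.3,  34.8]), np.float64(0.5351045342142584))
[528.1 295.1  42. ] [482.  209.2  42. ] 97.48103967408183 mid [505.1 252.2  42. ] yaw -118.2425040944569
tip (array([513.4, -87.4,  87.1]), np.float64(3.450899532009748))
piv [ 474.6 -150.1  106. ] tip [511.8 -87.4  85. ] 72.87094642727331 59.378056048347055
p1 [ 541.3 -119.2   12. ]
p2 [ 414.9 -106.5   12. ]
m1 [612.1 364.9   6. ]
m2 [565.2 152.8   6. ]
m3 [373.2 198.    6. ]
m4 [421.1 411.4   6. ]
o1 [543.2  99.3  30. ]
o2 [462.2 -24.3  30. ]
tam [661.8 160.4  30. ]
spoon [ 320.  -214.5   30. ]
edge dir 83.28778
```

```bash
cat > plan.py <<'E'
import json,sys,os
from h import *
# tool pointing down: pose = x,y,z,yaw (commanded). plan(x,y,z,yaw,n): n rows straight in world, rounded, tracked in pose.json
def load(): return json.load(open('pose.json')) if os.path.exists('pose.json') else [157.69,552.97,213.98,164.08]
def plan(segs,save=True):
    p=load(); out=[]
    for (T,n,*g) in segs:
        for i in range(n):
            k=n-i; d=[(T[j]-p[j])/k for j in range(3)]; dy=(T[3]-p[3])/k
            c,s=np.cos(np.radians(p[3])),np.sin(np.radians(p[3]))
            tx,ty,tz=[round(v/500,4) for v in (c*d[0]+s*d[1], s*d[0]-c*d[1], -d[2])]; rz=round(-dy/30,3)
            c5,s5=500*c,500*s
            p=[p[0]+c5*tx+s5*ty, p[1]+s5*tx-c5*ty, p[2]-500*tz, p[3]-30*rz]
            r={k:v for k,v in dict(tx=tx,ty=ty,tz=tz,rz=rz).items() if v}
            if g: r['gripper']=g[0]
            out.append(r)
    print(json.dumps(out)); print('end',np.round(p,2))
    if save: json.dump(p,open('pose.json','w'))
E
python3 - <<'E'
from plan import *
plan([((505,252,150,61.8),12,-1)])
plan([((505,252,9,61.8),4,-1),((505,252,9,61.8),1,-1)])
E
```

```text
[{"tx": -0.0694, "ty": -0.0324, "tz": 0.0107, "rz": 0.284, "gripper": -1}, {"tx": -0.0735, "ty": -0.0217, "tz": 0.0107, "rz": 0.284, "gripper": -1}, {"tx": -0.0759, "ty": -0.0106, "tz": 0.0107, "rz": 0.284, "gripper": -1}, {"tx": -0.0766, "ty": 0.0008, "tz": 0.0107, "rz": 0.284, "gripper": -1}, {"tx": -0.0756, "ty": 0.0121, "tz": 0.0106, "rz": 0.284, "gripper": -1}, {"tx": -0.073, "ty": 0.0232, "tz": 0.0107, "rz": 0.284, "gripper": -1}, {"tx": -0.0688, "ty": 0.0337, "tz": 0.0106, "rz": 0.284, "gripper": -1}, {"tx": -0.063, "ty": 0.0435, "tz": 0.0107, "rz": 0.284, "gripper": -1}, {"tx": -0.0559, "ty": 0.0524, "tz": 0.0106, "rz": 0.284, "gripper": -1}, {"tx": -0.0475, "ty": 0.0601, "tz": 0.0107, "rz": 0.284, "gripper": -1}, {"tx": -0.038, "ty": 0.0665, "tz": 0.0106, "rz": 0.285, "gripper": -1}, {"tx": -0.0277, "ty": 0.0713, "tz": 0.0107, "rz": 0.284, "gripper": -1}]
end [504.99 252.02 149.98  61.81]
[{"tz": 0.0705, "gripper": -1}, {"tz": 0.0705, "gripper": -1}, {"tz": 0.0705, "gripper": -1}, {"tz": 0.0705, "gripper": -1}, {"gripper": -1}]
end [504.99 252.02   8.98  61.81]
```

Call:
send_rows(motion=[{"tx": -0.0694,"ty": -0.0324,"tz": 0.0107,"rz": 0.284,"gripper": -1},{"tx": -0.0735,"ty": -0.0217,"tz": 0.0107,"rz": 0.284,"gripper": -1},{"tx": -0.0759,"ty": -0.0106,"tz": 0.0107,"rz": 0.284,"gripper": -1},{"tx": -0.0766,"ty": 0.0008,"tz": 0.0107,"rz": 0.284,"gripper": -1},{"tx": -0.0756,"ty": 0.0121,"tz": 0.0106,"rz": 0.284,"gripper": -1},{"tx": -0.073,"ty": 0.0232,"tz": 0.0107,"rz": 0.284,"gripper": -1},{"tx": -0.0688,"ty": 0.0337,"tz": 0.0106,"rz": 0.284,"gripper": -1},{"tx": -0.063,"ty": 0.0435,"tz": 0.0107,"rz": 0.284,"gripper": -1},{"tx": -0.0559,"ty": 0.0524,"tz": 0.0106,"rz": 0.284,"gripper": -1},{"tx": -0.0475,"ty": 0.0601,"tz": 0.0107,"rz": 0.284,"gripper": -1},{"tx": -0.038,"ty": 0.0665,"tz": 0.0106,"rz": 0.285,"gripper": -1},{"tx": -0.0277,"ty": 0.0713,"tz": 0.0107,"rz": 0.284,"gripper": -1}])

```text
invalid input at $.motion[0]: expected keys tx, ty, tz, rx, ry, rz, gripper
```

Call:
send_rows(motion=[{"tz": 0.0705,"gripper": -1},{"tz": 0.0705,"gripper": -1},{"tz": 0.0705,"gripper": -1},{"tz": 0.0705,"gripper": -1},{"gripper": -1}])

```text
invalid input at $.motion[0]: expected keys tx, ty, tz, rx, ry, rz, gripper
```

Call:
send_rows(motion=[{"tx": -0.0694,"ty": -0.0324,"tz": 0.0107,"rx": 0,"ry": 0,"rz": 0.284,"gripper": -1},{"tx": -0.0735,"ty": -0.0217,"tz": 0.0107,"rx": 0,"ry": 0,"rz": 0.284,"gripper": -1},{"tx": -0.0759,"ty": -0.0106,"tz": 0.0107,"rx": 0,"ry": 0,"rz": 0.284,"gripper": -1},{"tx": -0.0766,"ty": 0.0008,"tz": 0.0107,"rx": 0,"ry": 0,"rz": 0.284,"gripper": -1},{"tx": -0.0756,"ty": 0.0121,"tz": 0.0106,"rx": 0,"ry": 0,"rz": 0.284,"gripper": -1},{"tx": -0.073,"ty": 0.0232,"tz": 0.0107,"rx": 0,"ry": 0,"rz": 0.284,"gripper": -1},{"tx": -0.0688,"ty": 0.0337,"tz": 0.0106,"rx": 0,"ry": 0,"rz": 0.284,"gripper": -1},{"tx": -0.063,"ty": 0.0435,"tz": 0.0107,"rx": 0,"ry": 0,"rz": 0.284,"gripper": -1},{"tx": -0.0559,"ty": 0.0524,"tz": 0.0106,"rx": 0,"ry": 0,"rz": 0.284,"gripper": -1},{"tx": -0.0475,"ty": 0.0601,"tz": 0.0107,"rx": 0,"ry": 0,"rz": 0.284,"gripper": -1},{"tx": -0.038,"ty": 0.0665,"tz": 0.0106,"rx": 0,"ry": 0,"rz": 0.285,"gripper": -1},{"tx": -0.0277,"ty": 0.0713,"tz": 0.0107,"rx": 0,"ry": 0,"rz": 0.284,"gripper": -1}])

```text
time_s: 1.6
ee_pos: [505.7, 251.0, 149.4]
ee_rot: [-180.0, 0.0, 61.5]
force: [0.4, 1.0, -0.6]
gripper_width: 91.2
gripper_force: 0.0
```

```bash
sed -i "s/r={k:v for k,v in dict(tx=tx,ty=ty,tz=tz,rz=rz).items() if v}/r=dict(tx=tx,ty=ty,tz=tz,rx=0,ry=0,rz=rz)/" plan.py
python3 - <<'E'
from plan import *
import pickle
s=env.state(); print(s['time_s'],s['ee_pos'],s['ee_rot'],s['force'])
# refine stub axis in top0: bright stub pixels
a,b=pickle.load(open('f0.pkl','rb'))
g=cv2.cvtColor(a['frame'],cv2.COLOR_RGB2GRAY).astype(float)
print(g[204:224,348:378].astype(int))
E
```

```text
1.6 [505.65727288 251.03243976 149.39838972] [-1.79970035e+02  2.77082461e-02  6.15288785e+01] [ 0.39798037  0.95479314 -0.60089441]
[[ 66  67  66  66  66  69  67  70  64  67  67  64  61 107 187 221 206 103
  101 103 104 124 160 170 171 170 170 171 170 170]
 [ 66  68  65  65  64  65  68  68  68  67  66  68  68 119 197 225 213 121
   95 103 111 148 171 171 172 174 172 172 171 172]
 [ 65  65  63  64  65  67  67  68  69  65  67  66  71 126 201 226 216 160
  143 150 163 169 174 172 172 173 171 172 173 172]
 [ 66  66  67  67  64  63  72  92  82  68  68  63  66 131 207 227 216 172
  169 170 174 175 173 174 173 173 172 172 174 171]
 [ 67  66  63  65  68  88 146 170 172 153  89  63  58 137 210 227 218 174
  176 175 172 172 174 174 174 174 172 173 172 173]
 [ 67  67  65  62  75 125 182 202 207 196 172 121  74 142 210 224 217 176
  174 173 175 175 173 174 173 172 174 173 173 172]
 [ 64  67  66  68  77 132 195 222 226 215 204 189 164 155 204 224 216 173
  174 171 172 172 172 173 174 174 173 174 172 172]
 [ 65  67  68  66  69 124 192 213 226 232 224 212 202 190 186 199 188 174
  173 173 174 172 
[... 833 characters left out ...]
133 206 215 165 160 182
  204 215 228 233 225 214 204 189 166 129 103 101]
 [ 66  65  64  67  64  67  66  67  65  69  66  62 143 207 214 171 162 162
  166 180 208 219 228 230 223 209 199 181 156 113]
 [ 67  66  66  66  65  67  68  66  68  67  64  75 156 214 215 170 171 166
  150 118 156 198 210 220 233 229 217 208 193 151]
 [ 70  64  67  67  69  66  66  64  65  64  69  94 166 220 215 172 172 168
  144  86  97 141 169 198 213 227 234 222 179 161]
 [ 69  65  66  65  62  66  68  68  68  68  66  92 170 222 216 174 173 170
  144  89  84  95 135 144 175 206 218 219 160 144]
 [ 67  68  69  65  68  65  67  66  67  67  66 103 185 223 217 173 174 169
  145  84  81 102 150 104 130 166 187 198 140 110]]
```

Call:
send_rows(motion=[{"tx": 0,"ty": 0,"tz": 0.0705,"rx": 0,"ry": 0,"rz": 0,"gripper": -1},{"tx": 0,"ty": 0,"tz": 0.0705,"rx": 0,"ry": 0,"rz": 0,"gripper": -1},{"tx": 0,"ty": 0,"tz": 0.0705,"rx": 0,"ry": 0,"rz": 0,"gripper": -1},{"tx": 0,"ty": 0,"tz": 0.0705,"rx": 0,"ry": 0,"rz": 0,"gripper": -1},{"tx": 0,"ty": 0,"tz": 0,"rx": 0,"ry": 0,"rz": 0,"gripper": -1},{"tx": 0,"ty": 0,"tz": 0,"rx": 0,"ry": 0,"rz": 0,"gripper": 1},{"tx": 0,"ty": 0,"tz": 0,"rx": 0,"ry": 0,"rz": 0,"gripper": 1},{"tx": 0,"ty": 0,"tz": 0,"rx": 0,"ry": 0,"rz": 0,"gripper": 1},{"tx": 0,"ty": 0,"tz": 0,"rx": 0,"ry": 0,"rz": 0,"gripper": 1},{"tx": 0,"ty": 0,"tz": 0,"rx": 0,"ry": 0,"rz": 0,"gripper": 1},{"tx": 0,"ty": 0,"tz": 0,"rx": 0,"ry": 0,"rz": 0,"gripper": 1},{"tx": 0,"ty": 0,"tz": 0,"rx": 0,"ry": 0,"rz": 0,"gripper": 1}], grip_force=50)

```text
time_s: 3.1
ee_pos: [505.0, 252.1, 9.0]
ee_rot: [-180.0, -0.0, 61.8]
force: [-0.0, -0.4, 0.3]
gripper_width: 23.7
gripper_force: 0.0
```

```bash
python3 - <<'E'
from plan import *
import pickle
np.set_printoptions(precision=1,suppress=True)
a,b=pickle.load(open('f0.pkl','rb'))
piv=atz(a,384.15,225.3,106); c=atz(a,355.6,210.3,85); t=atz(a,353.4,209.0,85)
d=(c-piv)[:2]; print(piv,c,t,np.linalg.norm((t-piv)[:2]),np.degrees(np.arctan2(d[1],d[0])))
q=atz(a,372.2,220.,85);d=(c-q); print('hl dir',np.degrees(np.arctan2(d[1],d[0])))
th=np.radians(60); print(env.state()['ee_pos'],env.state()['gripper_width'])
m=piv[:2]+200*np.array([np.cos(th),np.sin(th)]); print(m)
plan([((504.99,252.02,150,61.81),3,1),((m[0],m[1],150,60),6,1),((m[0],m[1],70,60),2,1),((m[0],m[1],70,60),1,1)])
E
```

```text
[ 475.5 -149.2  106. ] [510.1 -89.7  85. ] [513.2 -84.7  85. ] 74.71637548124522 59.848097784346486
hl dir 59.175842128188485
[505.  252.1   9. ] 23.678660877725164
[575.5  24. ]
[{"tx": -0.0, "ty": -0.0, "tz": -0.094, "rx": 0, "ry": 0, "rz": -0.0, "gripper": 1}, {"tx": -0.0, "ty": -0.0, "tz": -0.094, "rx": 0, "ry": 0, "rz": -0.0, "gripper": 1}, {"tx": -0.0, "ty": -0.0, "tz": -0.094, "rx": 0, "ry": 0, "rz": -0.0, "gripper": 1}, {"tx": -0.0559, "ty": 0.0566, "tz": -0.0, "rx": 0, "ry": 0, "rz": 0.01, "gripper": 1}, {"tx": -0.0556, "ty": 0.0569, "tz": -0.0, "rx": 0, "ry": 0, "rz": 0.01, "gripper": 1}, {"tx": -0.0553, "ty": 0.0572, "tz": -0.0, "rx": 0, "ry": 0, "rz": 0.01, "gripper": 1}, {"tx": -0.055, "ty": 0.0575, "tz": -0.0, "rx": 0, "ry": 0, "rz": 0.01, "gripper": 1}, {"tx": -0.0547, "ty": 0.0578, "tz": -0.0, "rx": 0, "ry": 0, "rz": 0.01, "gripper": 1}, {"tx": -0.0544, "ty": 0.0582, "tz": -0.0, "rx": 0, "ry": 0, "rz": 0.01, "gripper": 1}, {"tx": 0.0, "ty": -0.0, "tz": 0.08, "rx": 0, "ry": 0, "rz": 0.0, "gripper": 1}, {"tx": 0.0, "ty": -0.0, "tz": 0.08, "rx": 0, "ry": 0, "rz": 0.0, "gripper": 1}, {"tx": 0.0, "ty": -0.0, "tz": -0.0, "rx": 0, "ry": 0, "rz": 0.0, "gripper": 1}]
end [575.5  23.9  70.   60. ]
```

Call:
send_rows(motion=[{"tx": 0,"ty": 0,"tz": 0,"rx": 0,"ry": 0,"rz": 0,"gripper": 1},{"tx": 0,"ty": 0,"tz": 0,"rx": 0,"ry": 0,"rz": 0,"gripper": 1},{"tx": 0,"ty": 0,"tz": 0,"rx": 0,"ry": 0,"rz": 0,"gripper": 1}])

```text
time_s: 3.48
ee_pos: [505.2, 252.1, 9.0]
ee_rot: [180.0, -0.0, 61.8]
force: [1.0, -0.6, -0.1]
gripper_width: 21.8
gripper_force: 50.0
```

Call:
send_rows(motion=[{"tx": 0,"ty": 0,"tz": -0.094,"rx": 0,"ry": 0,"rz": 0,"gripper": 1},{"tx": 0,"ty": 0,"tz": -0.094,"rx": 0,"ry": 0,"rz": 0,"gripper": 1},{"tx": 0,"ty": 0,"tz": -0.094,"rx": 0,"ry": 0,"rz": 0,"gripper": 1},{"tx": -0.0559,"ty": 0.0566,"tz": 0,"rx": 0,"ry": 0,"rz": 0.01,"gripper": 1},{"tx": -0.0556,"ty": 0.0569,"tz": 0,"rx": 0,"ry": 0,"rz": 0.01,"gripper": 1},{"tx": -0.0553,"ty": 0.0572,"tz": 0,"rx": 0,"ry": 0,"rz": 0.01,"gripper": 1},{"tx": -0.055,"ty": 0.0575,"tz": 0,"rx": 0,"ry": 0,"rz": 0.01,"gripper": 1},{"tx": -0.0547,"ty": 0.0578,"tz": 0,"rx": 0,"ry": 0,"rz": 0.01,"gripper": 1},{"tx": -0.0544,"ty": 0.0582,"tz": 0,"rx": 0,"ry": 0,"rz": 0.01,"gripper": 1},{"tx": 0,"ty": 0,"tz": 0.08,"rx": 0,"ry": 0,"rz": 0,"gripper": 1},{"tx": 0,"ty": 0,"tz": 0.08,"rx": 0,"ry": 0,"rz": 0,"gripper": 1},{"tx": 0,"ty": 0,"tz": 0,"rx": 0,"ry": 0,"rz": 0,"gripper": 1}])

```text
time_s: 4.97
ee_pos: [571.8, 23.8, 66.2]
ee_rot: [-179.5, 0.3, 60.0]
force: [-0.5, -0.6, -3.6]
gripper_width: 21.8
gripper_force: 50.0
```

```bash
python3 - <<'E'
from plan import *
import pickle
s=env.state(); print(s['time_s'],s['ee_pos'],s['ee_rot'],s['force'],s['gripper_width'],s['gripper_force'])
a=grab('top');b=grab('side');pickle.dump((a,b),open('f1.pkl','wb'))
def crop(f,u,v,w,h,W,H): return cv2.resize(f['frame'][v:v+h,u:u+w,::-1],(W,H),interpolation=cv2.INTER_CUBIC)
cv2.imwrite('pics/c2.png',np.vstack([crop(a,270,155,133,50,800,300),crop(a,270,205,133,28,800,168)]))
cv2.imwrite('pics/c2.png',np.hstack([crop(a,295,170,100,70,500,350),crop(b,240,190,60,70,300,350)]))
E
```

```text
4.975 [571.76491309  23.84365691  66.21317642] [-179.48260141    0.29588795   59.99491699] [-0.49794718 -0.5876628  -3.58160284] 21.80915161108365 49.99884009361267
```

View pics/c2.png

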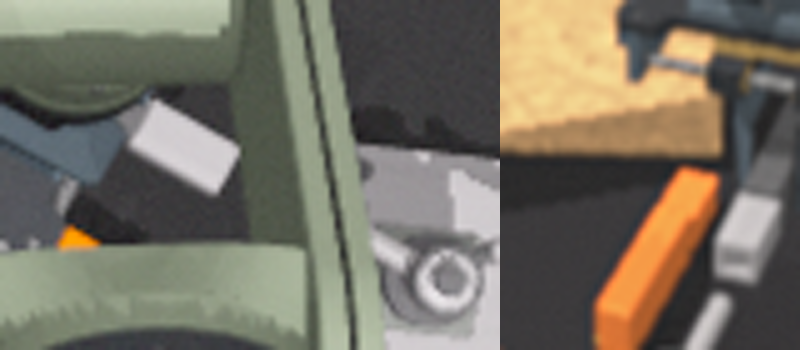

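The socket is at about top pixel (331,200) and the arm hides the stub tip. In the side view the socket (388,236) is roughly in line with the stub behind the orange bar. The arm was still settling when I took this, so I'll hold still and compare the socket's line with the stub's.

Call:
send_rows(motion=[{"tx": 0,"ty": 0,"tz": 0,"rx": 0,"ry": 0,"rz": 0,"gripper": 1},{"tx": 0,"ty": 0,"tz": 0,"rx": 0,"ry": 0,"rz": 0,"gripper": 1},{"tx": 0,"ty": 0,"tz": 0,"rx": 0,"ry": 0,"rz": 0,"gripper": 1}])

```text
time_s: 5.45
ee_pos: [576.0, 24.1, 70.8]
ee_rot: [179.9, -0.1, 60.0]
force: [0.5, -0.5, -4.7]
gripper_width: 22.1
gripper_force: 50.0
```

```bash
python3 - <<'E'
from plan import *
import pickle
np.set_printoptions(precision=2,suppress=True)
s=env.state(); print(s['time_s'],s['ee_pos'],s['ee_rot'],s['force'])
a=grab('top');b=grab('side');pickle.dump((a,b),open('f1.pkl','wb'))
g=cv2.cvtColor(a['frame'],cv2.COLOR_RGB2GRAY)
x0,y0=315,183
sub=g[y0:y0+32,x0:x0+32]; m=(sub>150).astype(np.uint8)
n,l,st,ce=cv2.connectedComponentsWithStats(m)
for i in range(1,n): print(i,st[i],ce[i]+[x0,y0])
k=l[200-y0,331-x0]; ys,xs=np.nonzero(l==k)
r=cv2.minAreaRect(np.c_[xs+x0,ys+y0].astype(np.float32)); bx=cv2.boxPoints(r); print(r,bx)
for p in bx: print(atz(a,*p,96.5))
np.set_printoptions(linewidth=200); print(sub.astype(int)[6:28,4:32])
E
```

```text
5.45 [575.99  24.1   70.82] [179.93  -0.05  60.02] [ 0.52 -0.5  -4.68]
1 [  6   5  22  19 218] [331.67 196.88]
((331.5896301269531, 196.9386749267578), (20.202743530273438, 10.781272888183594), 29.054607391357422) [[320.14 196.75]
 [325.38 187.32]
 [343.04 197.13]
 [337.8  206.56]]
[540.96  -7.89  96.5 ]
[562.36 -19.95  96.5 ]
[539.77 -59.72  96.5 ]
[518.43 -47.67  96.5 ]
[[ 72  57  51  81  97 130 166 204 190 154  89  57  58  56  59  60  59  60  59  60  58  59  68  82  79  84  81  84]
 [ 50  84 117 121 127 155 199 206 206 199 187 153  88  60  55  58  59  56  57  58  60  60  69  84  83  82  80  81]
 [110 122 127 128 139 181 206 206 206 208 206 199 187 153  91  59  58  60  56  55  54  59  67  84  82  83  81  83]
 [121 130 133 128 155 202 206 206 205 207 207 207 206 199 184 123  56  56  58  56  58  59  65  83  82  84  82  82]
 [ 96 114 127 137 179 206 207 207 206 206 206 206 207 208 207 195 183 122  58  53  60  57  62  82  83  83  80  83]
 [ 92 108 137 169 203 207 206 206 206 207 205 206 207 207 207 208 206 191 152  89  57  59  62  74  84  80  83  81]
 [ 90  94 144 202 209 209 207 208 2
[... 1105 characters left out ...]
  84  84]
 [ 58  60  59  57  58  55  59  60  58  56  58  57  61  66  87 113 153 182 201 200 126  57  57  56  66  82  84  83]
 [ 59  57  56  57  58  63  56  60  58  57  60  60  59  58  60  70  84 120 151 148  69  57  60  54  68  84  81  82]
 [ 57  63  61  60  59  62  58  54  60  59  60  57  60  56  58  57  59  68  78  77  60  55  56  57  67  80  84  84]
 [ 55  58  66  59  56  57  60  60  55  59  57  61  59  60  57  55  57  58  58  61  58  59  57  59  60  76  84  84]
 [ 59  63  63  63  64  55  60  58  62  61  55  58  59  56  57  57  59  57  56  58  60  59  61  58  62  73  85  83]
 [ 64  63  64  61  62  60  58  55  58  59  57  55  59  59  60  58  60  58  60  59  58  59  57  57  60  71  82  81]]
```

Call:
send_rows(motion=[{"tx": -0.018,"ty": 0,"tz": 0,"rx": 0,"ry": 0,"rz": 0,"gripper": 1},{"tx": -0.018,"ty": 0,"tz": 0,"rx": 0,"ry": 0,"rz": 0,"gripper": 1},{"tx": -0.014,"ty": 0,"tz": 0,"rx": 0,"ry": 0,"rz": 0,"gripper": 1},{"tx": -0.006,"ty": 0,"tz": 0,"rx": 0,"ry": 0,"rz": 0,"gripper": 1},{"tx": -0.006,"ty": 0,"tz": 0,"rx": 0,"ry": 0,"rz": 0,"gripper": 1},{"tx": -0.006,"ty": 0,"tz": 0,"rx": 0,"ry": 0,"rz": 0,"gripper": 1},{"tx": -0.006,"ty": 0,"tz": 0,"rx": 0,"ry": 0,"rz": 0,"gripper": 1},{"tx": -0.006,"ty": 0,"tz": 0,"rx": 0,"ry": 0,"rz": 0,"gripper": 1}])

```text
time_s: 6.55
ee_pos: [556.0, -10.8, 70.1]
ee_rot: [179.9, -0.0, 60.0]
force: [1.3, 0.8, -3.6]
gripper_width: 21.8
gripper_force: 50.0
```

```bash
python3 - <<'E'
from plan import *
import pickle
np.set_printoptions(precision=2,suppress=True)
p=load(); d=sum([.018,.018,.014]+[.006]*5)*500; c,s=np.cos(np.radians(60)),np.sin(np.radians(60)); p=[p[0]-c*d,p[1]-s*d,p[2],p[3]]; json.dump(p,open('pose.json','w'))
st=env.state(); print(np.round(p,2),st['ee_pos'],st['ee_rot'],st['force'],st['torque'])
b=grab('side');a=grab('top')
def crop(f,u,v,w,h,W,H): return cv2.resize(f['frame'][v:v+h,u:u+w,::-1],(W,H),interpolation=cv2.INTER_CUBIC)
cv2.imwrite('pics/c3.png',np.hstack([crop(a,315,170,80,70,400,350),crop(b,255,210,60,70,300,350)]))
E
```

```text
[555.54 -10.7   69.98  60.01] [556.02 -10.76  70.07] [179.94  -0.04  60.03] [ 1.27  0.82 -3.58] [-0.05 -0.12  0.1 ]
```

View pics/c3.png

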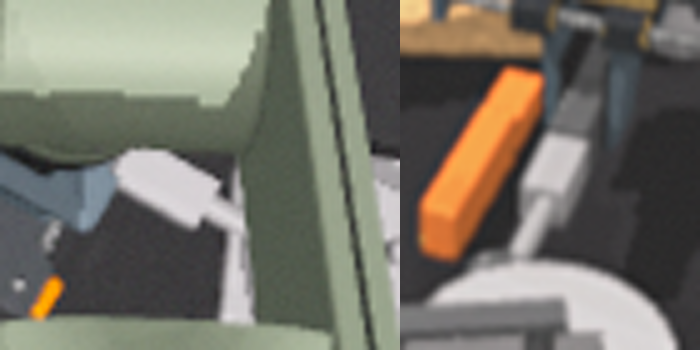

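The stub enters the socket mouth near top pixel (358,212), centred, and the side view agrees. The forces are small, so I'm pushing on.

Call:
send_rows(motion=[{"tx": -0.014,"ty": 0,"tz": 0,"rx": 0,"ry": 0,"rz": 0,"gripper": 1},{"tx": -0.014,"ty": 0,"tz": 0,"rx": 0,"ry": 0,"rz": 0,"gripper": 1},{"tx": -0.014,"ty": 0,"tz": 0,"rx": 0,"ry": 0,"rz": 0,"gripper": 1},{"tx": -0.006,"ty": 0,"tz": 0,"rx": 0,"ry": 0,"rz": 0,"gripper": 1},{"tx": -0.004,"ty": 0,"tz": 0,"rx": 0,"ry": 0,"rz": 0,"gripper": 1},{"tx": -0.004,"ty": 0,"tz": 0,"rx": 0,"ry": 0,"rz": 0,"gripper": 1}])

```text
time_s: 7.4
ee_pos: [541.6, -35.0, 69.9]
ee_rot: [180.0, -0.0, 60.0]
force: [1.6, -0.1, -3.7]
gripper_width: 21.6
gripper_force: 50.0
```

Call:
send_rows(motion=[{"tx": -0.004,"ty": 0,"tz": 0,"rx": 0,"ry": 0,"rz": 0,"gripper": 1},{"tx": -0.004,"ty": 0,"tz": 0,"rx": 0,"ry": 0,"rz": 0,"gripper": 1}])

```text
time_s: 7.65
ee_pos: [539.6, -38.4, 69.9]
ee_rot: [-180.0, -0.0, 60.0]
force: [1.3, 0.6, -4.4]
gripper_width: 21.9
gripper_force: 50.0
```

Call:
send_rows(motion=[{"tx": -0.003,"ty": 0,"tz": 0,"rx": 0,"ry": 0,"rz": 0,"gripper": 1},{"tx": -0.003,"ty": 0,"tz": 0,"rx": 0,"ry": 0,"rz": 0,"gripper": 1}])

```text
time_s: 7.9
ee_pos: [538.1, -41.0, 69.9]
ee_rot: [-180.0, -0.0, 60.0]
force: [1.4, 0.9, -3.3]
gripper_width: 21.7
gripper_force: 50.0
```

Call:
send_rows(motion=[{"tx": -0.003,"ty": 0,"tz": 0,"rx": 0,"ry": 0,"rz": 0,"gripper": 1},{"tx": 0,"ty": 0,"tz": 0,"rx": 0,"ry": 0,"rz": 0,"gripper": 1}])

```text
time_s: 8.15
ee_pos: [537.2, -42.4, 69.9]
ee_rot: [-180.0, 0.0, 60.0]
force: [1.8, -0.3, -4.7]
gripper_width: 21.9
gripper_force: 50.0
```

Call:
send_rows(motion=[{"tx": -0.002,"ty": 0,"tz": 0,"rx": 0,"ry": 0,"rz": 0,"gripper": 1},{"tx": -0.002,"ty": 0,"tz": 0,"rx": 0,"ry": 0,"rz": 0,"gripper": 1}])

```text
time_s: 8.4
ee_pos: [536.3, -44.0, 69.9]
ee_rot: [-180.0, -0.0, 60.0]
force: [0.8, 0.6, -4.3]
gripper_width: 21.5
gripper_force: 50.0
```

Call:
send_rows(motion=[{"tx": -0.002,"ty": 0,"tz": 0,"rx": 0,"ry": 0,"rz": 0,"gripper": 1},{"tx": 0,"ty": 0,"tz": 0,"rx": 0,"ry": 0,"rz": 0,"gripper": 1}])

```text
time_s: 8.65
ee_pos: [536.3, -44.3, 70.1]
ee_rot: [180.0, -0.1, 60.0]
force: [3.0, 4.2, -3.7]
gripper_width: 21.9
gripper_force: 50.0
```

Contact with the socket bottom is felt, at about 5 N along the bar. I'll ease back 2.5 mm and start the swing about the pivot: R is about 125.5 mm, and 3° per row means ty 0.01314, tx -0.00034, rz 0.1.

Call:
send_rows(motion=[{"tx": 0.005,"ty": 0,"tz": 0,"rx": 0,"ry": 0,"rz": 0,"gripper": 1},{"tx": -0.00034,"ty": 0.01314,"tz": 0,"rx": 0,"ry": 0,"rz": 0.1,"gripper": 1},{"tx": -0.00034,"ty": 0.01314,"tz": 0,"rx": 0,"ry": 0,"rz": 0.1,"gripper": 1},{"tx": -0.00034,"ty": 0.01314,"tz": 0,"rx": 0,"ry": 0,"rz": 0.1,"gripper": 1}])

```text
time_s: 9.15
ee_pos: [552.0, -53.8, 69.5]
ee_rot: [-179.8, 0.1, 50.9]
force: [-1.3, 1.8, -3.3]
gripper_width: 21.8
gripper_force: 50.0
```

Call:
send_rows(motion=[{"tx": -0.00034,"ty": 0.01314,"tz": 0,"rx": 0,"ry": 0,"rz": 0.1,"gripper": 1},{"tx": -0.00034,"ty": 0.01314,"tz": 0,"rx": 0,"ry": 0,"rz": 0.1,"gripper": 1}])

```text
time_s: 9.4
ee_pos: [561.8, -62.5, 69.4]
ee_rot: [-179.8, 0.1, 44.9]
force: [-0.5, 0.8, -4.6]
gripper_width: 21.9
gripper_force: 50.0
```

Call:
send_rows(motion=[{"tx": -0.00034,"ty": 0.01314,"tz": 0,"rx": 0,"ry": 0,"rz": 0.1,"gripper": 1},{"tx": -0.00015,"ty": 0.00876,"tz": 0,"rx": 0,"ry": 0,"rz": 0.0667,"gripper": 1}])

```text
time_s: 9.65
ee_pos: [569.6, -70.7, 69.5]
ee_rot: [-179.9, 0.1, 39.9]
force: [-0.5, 1.8, -4.6]
gripper_width: 21.8
gripper_force: 50.0
```

Call:
send_rows(motion=[{"tx": -0.00015,"ty": 0.00876,"tz": 0,"rx": 0,"ry": 0,"rz": 0.0667,"gripper": 1},{"tx": -0.00015,"ty": 0.00876,"tz": 0,"rx": 0,"ry": 0,"rz": 0.0667,"gripper": 1}])

```text
time_s: 9.9
ee_pos: [575.4, -77.8, 69.7]
ee_rot: [-180.0, 0.1, 35.9]
force: [-1.7, 0.8, -4.2]
gripper_width: 21.8
gripper_force: 50.0
```

Call:
send_rows(motion=[{"tx": -0.00015,"ty": 0.00876,"tz": 0,"rx": 0,"ry": 0,"rz": 0.0667,"gripper": 1},{"tx": -0.00015,"ty": 0.00876,"tz": 0,"rx": 0,"ry": 0,"rz": 0.0667,"gripper": 1}])

```text
time_s: 10.15
ee_pos: [580.6, -85.2, 69.8]
ee_rot: [-180.0, 0.0, 31.9]
force: [-1.6, 1.3, -4.6]
gripper_width: 21.5
gripper_force: 50.0
```

Call:
send_rows(motion=[{"tx": -0.00015,"ty": 0.00876,"tz": 0,"rx": 0,"ry": 0,"rz": 0.0667,"gripper": 1},{"tx": -0.00015,"ty": 0.00876,"tz": 0,"rx": 0,"ry": 0,"rz": 0.0667,"gripper": 1}])

```text
time_s: 10.4
ee_pos: [584.2, -91.5, 69.6]
ee_rot: [-179.8, 0.1, 27.8]
force: [-4.1, 6.7, -3.8]
gripper_width: 21.8
gripper_force: 50.0
```

Call:
send_rows(motion=[{"tx": -0.00015,"ty": 0.00876,"tz": 0,"rx": 0,"ry": 0,"rz": 0.0667,"gripper": 1},{"tx": -0.00015,"ty": 0.00876,"tz": 0,"rx": 0,"ry": 0,"rz": 0.0667,"gripper": 1}])

```text
time_s: 10.65
ee_pos: [587.0, -97.7, 69.3]
ee_rot: [-179.6, 0.1, 23.7]
force: [-4.7, 10.6, -3.5]
gripper_width: 21.8
gripper_force: 50.0
```

Call:
send_rows(motion=[{"tx": -0.00015,"ty": 0.00876,"tz": 0,"rx": 0,"ry": 0,"rz": 0.0667,"gripper": 1},{"tx": -0.00015,"ty": 0.00876,"tz": 0,"rx": 0,"ry": 0,"rz": 0.0667,"gripper": 1}])

```text
time_s: 10.9
ee_pos: [590.1, -104.8, 69.2]
ee_rot: [-179.5, 0.2, 19.7]
force: [-3.6, 13.4, -2.7]
gripper_width: 21.5
gripper_force: 50.0
```

Call:
send_rows(motion=[{"tx": -0.00015,"ty": 0.00876,"tz": 0,"rx": 0,"ry": 0,"rz": 0.0667,"gripper": 1}])

```text
time_s: 11.02
ee_pos: [591.6, -108.5, 69.2]
ee_rot: [-179.5, 0.2, 17.7]
force: [-4.9, 12.8, -2.1]
gripper_width: 21.9
gripper_force: 50.0
```

Call:
send_rows(motion=[{"tx": -0.00015,"ty": 0.00876,"tz": 0,"rx": 0,"ry": 0,"rz": 0.0667,"gripper": 1}])

```text
time_s: 11.15
ee_pos: [592.9, -112.4, 69.2]
ee_rot: [-179.4, 0.2, 15.7]
force: [-3.7, 14.7, -3.8]
gripper_width: 21.9
gripper_force: 50.0
```

Call:
send_rows(motion=[{"tx": -0.00015,"ty": 0.00876,"tz": 0,"rx": 0,"ry": 0,"rz": 0.0667,"gripper": 1}])

```text
time_s: 11.28
ee_pos: [594.1, -116.4, 69.2]
ee_rot: [-179.4, 0.2, 13.7]
force: [-3.0, 15.1, -2.0]
gripper_width: 21.6
gripper_force: 50.0
```

Call:
send_rows(motion=[{"tx": -0.00015,"ty": 0.00876,"tz": 0,"rx": 0,"ry": 0,"rz": 0.0667,"gripper": 1}])

```text
time_s: 11.4
ee_pos: [595.2, -120.4, 69.2]
ee_rot: [-179.4, 0.2, 11.7]
force: [-4.0, 15.2, -3.3]
gripper_width: 22.0
gripper_force: 50.0
```

Call:
send_rows(motion=[{"tx": -0.00015,"ty": 0.00876,"tz": 0,"rx": 0,"ry": 0,"rz": 0.0667,"gripper": 1}])

```text
time_s: 11.52
ee_pos: [596.2, -124.5, 69.2]
ee_rot: [-179.4, 0.2, 9.7]
force: [-3.4, 16.5, -2.7]
gripper_width: 22.0
gripper_force: 50.0
```

Call:
send_rows(motion=[{"tx": -0.00015,"ty": 0.00876,"tz": 0,"rx": 0,"ry": 0,"rz": 0.0667,"gripper": 1}])

```text
time_s: 11.65
ee_pos: [597.1, -128.7, 69.2]
ee_rot: [-179.4, 0.2, 7.7]
force: [-2.2, 17.0, -2.5]
gripper_width: 21.6
gripper_force: 50.0
```

Call:
send_rows(motion=[{"tx": -4e-05,"ty": 0.00438,"tz": 0,"rx": 0,"ry": 0,"rz": 0.0333,"gripper": 1},{"tx": -4e-05,"ty": 0.00438,"tz": 0,"rx": 0,"ry": 0,"rz": 0.0333,"gripper": 1}])

```text
time_s: 11.9
ee_pos: [597.8, -132.9, 69.3]
ee_rot: [-179.4, 0.2, 5.7]
force: [-1.8, 16.5, -2.9]
gripper_width: 21.8
gripper_force: 50.0
```

Call:
send_rows(motion=[{"tx": -4e-05,"ty": 0.00438,"tz": 0,"rx": 0,"ry": 0,"rz": 0.0333,"gripper": 1}])

```text
time_s: 12.02
ee_pos: [598.2, -135.1, 69.3]
ee_rot: [-179.4, 0.2, 4.7]
force: [-1.4, 16.8, -2.9]
gripper_width: 21.6
gripper_force: 50.0
```

Call:
send_rows(motion=[{"tx": -4e-05,"ty": 0.00438,"tz": 0,"rx": 0,"ry": 0,"rz": 0.0333,"gripper": 1},{"tx": -4e-05,"ty": 0.00438,"tz": 0,"rx": 0,"ry": 0,"rz": 0.0333,"gripper": 1}])

```text
time_s: 12.28
ee_pos: [598.7, -139.6, 69.3]
ee_rot: [-179.4, 0.2, 2.7]
force: [-1.4, 16.3, -3.5]
gripper_width: 22.1
gripper_force: 50.0
```

Call:
send_rows(motion=[{"tx": -4e-05,"ty": 0.00438,"tz": 0,"rx": 0,"ry": 0,"rz": 0.0333,"gripper": 1},{"tx": -4e-05,"ty": 0.00438,"tz": 0,"rx": 0,"ry": 0,"rz": 0.0333,"gripper": 1}])

```text
time_s: 12.52
ee_pos: [599.0, -144.2, 69.4]
ee_rot: [-179.5, 0.1, 0.7]
force: [-1.1, 15.5, -3.1]
gripper_width: 21.7
gripper_force: 50.0
```

Call:
send_rows(motion=[{"tx": -4e-05,"ty": 0.00438,"tz": 0,"rx": 0,"ry": 0,"rz": 0.0333,"gripper": 1},{"tx": -4e-05,"ty": 0.00438,"tz": 0,"rx": 0,"ry": 0,"rz": 0.0333,"gripper": 1}])

```text
time_s: 12.78
ee_pos: [599.2, -148.9, 69.4]
ee_rot: [-179.5, 0.1, -1.3]
force: [-1.5, 13.3, -4.5]
gripper_width: 22.0
gripper_force: 50.0
```

Call:
send_rows(motion=[{"tx": -4e-05,"ty": 0.00438,"tz": 0,"rx": 0,"ry": 0,"rz": 0.0333,"gripper": 1},{"tx": -4e-05,"ty": 0.00438,"tz": 0,"rx": 0,"ry": 0,"rz": 0.0333,"gripper": 1}])

```text
time_s: 13.02
ee_pos: [599.3, -154.0, 69.5]
ee_rot: [-179.6, 0.1, -3.3]
force: [-0.6, 11.3, -3.9]
gripper_width: 22.0
gripper_force: 50.0
```

Call:
send_rows(motion=[{"tx": -4e-05,"ty": 0.00438,"tz": 0,"rx": 0,"ry": 0,"rz": 0.0333,"gripper": 1},{"tx": -4e-05,"ty": 0.00438,"tz": 0,"rx": 0,"ry": 0,"rz": 0.0333,"gripper": 1}])

```text
time_s: 13.28
ee_pos: [599.4, -161.0, 69.8]
ee_rot: [-179.9, 0.0, -5.1]
force: [-0.8, 3.0, -3.9]
gripper_width: 22.1
gripper_force: 50.0
```

Call:
send_rows(motion=[{"tx": -4e-05,"ty": 0.00438,"tz": 0,"rx": 0,"ry": 0,"rz": 0.0333,"gripper": 1}])

```text
time_s: 13.4
ee_pos: [599.7, -165.2, 70.1]
ee_rot: [179.9, -0.1, -6.0]
force: [-0.4, -1.4, -3.0]
gripper_width: 21.7
gripper_force: 50.0
```

Call:
send_rows(motion=[{"tx": -4e-05,"ty": 0.00438,"tz": 0,"rx": 0,"ry": 0,"rz": 0.0333,"gripper": 1},{"tx": -4e-05,"ty": 0.00438,"tz": 0,"rx": 0,"ry": 0,"rz": 0.0333,"gripper": 1},{"tx": 0,"ty": 0,"tz": 0,"rx": 0,"ry": 0,"rz": 0,"gripper": 1},{"tx": 0,"ty": 0,"tz": 0,"rx": 0,"ry": 0,"rz": 0,"gripper": 1}])

```text
time_s: 13.9
ee_pos: [598.7, -168.9, 69.9]
ee_rot: [-180.0, -0.0, -8.0]
force: [-0.1, 0.4, -3.9]
gripper_width: 22.1
gripper_force: 50.0
```

```bash
python3 - <<'E'
from plan import *
s=env.state(); print(s['ee_pos'],s['ee_rot'],s['force'],s['torque'])
a=grab('top');b=grab('side')
def crop(f,u,v,w,h,W,H): return cv2.resize(f['frame'][v:v+h,u:u+w,::-1],(W,H),interpolation=cv2.INTER_CUBIC)
cv2.imwrite('pics/c4.png',np.hstack([crop(a,340,140,90,120,375,500),crop(b,250,200,80,100,400,500)]))
E
```

```text
[ 598.69794482 -168.93904556   69.93996895] [-1.79998284e+02 -7.99390976e-03 -7.99291261e+00] [-0.0618308   0.39197155 -3.85684701] [-0.02589831  0.13812769 -0.01533302]
```

View pics/c4.png

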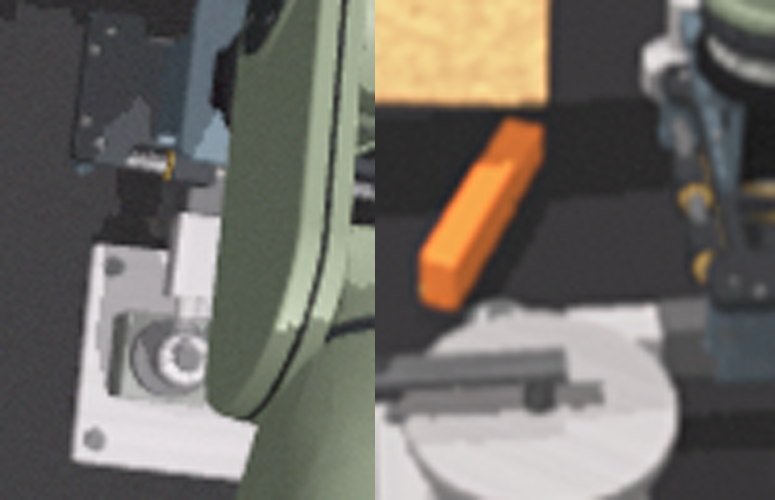

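The socket still sits on the stub, which now points just right of the fixture's x. The force on the tool is about zero, so the clamp has gone over. I'm drawing off along the bar.

Call:
send_rows(motion=[{"tx": 0.006,"ty": 0,"tz": 0,"rx": 0,"ry": 0,"rz": 0,"gripper": 1},{"tx": 0.016,"ty": 0,"tz": 0,"rx": 0,"ry": 0,"rz": 0,"gripper": 1},{"tx": 0.02,"ty": 0,"tz": 0,"rx": 0,"ry": 0,"rz": 0,"gripper": 1},{"tx": 0.02,"ty": 0,"tz": 0,"rx": 0,"ry": 0,"rz": 0,"gripper": 1},{"tx": 0.02,"ty": 0,"tz": 0,"rx": 0,"ry": 0,"rz": 0,"gripper": 1},{"tx": 0.02,"ty": 0,"tz": 0,"rx": 0,"ry": 0,"rz": 0,"gripper": 1},{"tx": 0.02,"ty": 0,"tz": 0,"rx": 0,"ry": 0,"rz": 0,"gripper": 1},{"tx": 0,"ty": 0,"tz": 0,"rx": 0,"ry": 0,"rz": 0,"gripper": 1}])

```text
time_s: 15.0
ee_pos: [659.9, -177.4, 69.8]
ee_rot: [-180.0, -0.0, -8.0]
force: [-0.2, -0.3, -3.6]
gripper_width: 22.1
gripper_force: 50.0
```

```bash
python3 - <<'E'
from plan import *
s=env.state(); print(s['ee_pos'],s['ee_rot'],s['force'])
c=np.radians(-8.); d=61
p=[598.5+d*np.cos(c),-169+d*np.sin(c),69.98,-8.0]; print(p); json.dump(p,open('pose.json','w'))
plan([((p[0],p[1],140,-8),2,1),((491.5,279.5,120,62),10,1)])
plan([((491.5,279.5,19,62),4,1),((491.5,279.5,9.5,62),4,1),((491.5,279.5,9.5,62),2,1)])
E
```

```text
[ 659.89372956 -177.43828899   69.78171541] [-1.79998747e+02 -2.81679358e-02 -7.98020598e+00] [-0.21803187 -0.31372861 -3.56302174]
[np.float64(658.9063521932358), np.float64(-177.489559158564), 69.98, -8.0]
[{"tx": 0.0, "ty": -0.0, "tz": -0.07, "rx": 0, "ry": 0, "rz": -0.0, "gripper": 1}, {"tx": 0.0, "ty": -0.0, "tz": -0.07, "rx": 0, "ry": 0, "rz": -0.0, "gripper": 1}, {"tx": -0.0459, "ty": -0.0858, "tz": 0.004, "rx": 0, "ry": 0, "rz": -0.233, "gripper": 1}, {"tx": -0.0351, "ty": -0.0908, "tz": 0.004, "rx": 0, "ry": 0, "rz": -0.233, "gripper": 1}, {"tx": -0.0238, "ty": -0.0944, "tz": 0.004, "rx": 0, "ry": 0, "rz": -0.233, "gripper": 1}, {"tx": -0.0121, "ty": -0.0966, "tz": 0.004, "rx": 0, "ry": 0, "rz": -0.233, "gripper": 1}, {"tx": -0.0003, "ty": -0.0973, "tz": 0.004, "rx": 0, "ry": 0, "rz": -0.234, "gripper": 1}, {"tx": 0.0116, "ty": -0.0966, "tz": 0.004, "rx": 0, "ry": 0, "rz": -0.233, "gripper": 1}, {"tx": 0.0233, "ty": -0.0945, "tz": 0.004, "rx": 0, "ry": 0, "rz": -0.234, "gripper": 1}, {"tx": 0.0347, "ty": -0.091, "tz": 0.004, "rx": 0, "ry": 0, "rz": -0.233, "gripper": 1}, {"t
[... 370 characters left out ...]
": 1}, {"tx": -0.0, "ty": 0.0, "tz": 0.0505, "rx": 0, "ry": 0, "rz": -0.0, "gripper": 1}, {"tx": -0.0, "ty": 0.0, "tz": 0.0505, "rx": 0, "ry": 0, "rz": -0.0, "gripper": 1}, {"tx": -0.0, "ty": 0.0, "tz": 0.0047, "rx": 0, "ry": 0, "rz": -0.0, "gripper": 1}, {"tx": -0.0, "ty": 0.0, "tz": 0.0048, "rx": 0, "ry": 0, "rz": -0.0, "gripper": 1}, {"tx": -0.0, "ty": 0.0, "tz": 0.0047, "rx": 0, "ry": 0, "rz": -0.0, "gripper": 1}, {"tx": -0.0, "ty": 0.0, "tz": 0.0048, "rx": 0, "ry": 0, "rz": -0.0, "gripper": 1}, {"tx": -0.0, "ty": 0.0, "tz": -0.0, "rx": 0, "ry": 0, "rz": -0.0, "gripper": 1}, {"tx": -0.0, "ty": 0.0, "tz": -0.0, "rx": 0, "ry": 0, "rz": -0.0, "gripper": 1}]
end [491.5  279.53   9.48  61.99]
```

Call:
send_rows(motion=[{"tx": 0,"ty": 0,"tz": -0.07,"rx": 0,"ry": 0,"rz": 0,"gripper": 1},{"tx": 0,"ty": 0,"tz": -0.07,"rx": 0,"ry": 0,"rz": 0,"gripper": 1},{"tx": -0.0459,"ty": -0.0858,"tz": 0.004,"rx": 0,"ry": 0,"rz": -0.233,"gripper": 1},{"tx": -0.0351,"ty": -0.0908,"tz": 0.004,"rx": 0,"ry": 0,"rz": -0.233,"gripper": 1},{"tx": -0.0238,"ty": -0.0944,"tz": 0.004,"rx": 0,"ry": 0,"rz": -0.233,"gripper": 1},{"tx": -0.0121,"ty": -0.0966,"tz": 0.004,"rx": 0,"ry": 0,"rz": -0.233,"gripper": 1},{"tx": -0.0003,"ty": -0.0973,"tz": 0.004,"rx": 0,"ry": 0,"rz": -0.234,"gripper": 1},{"tx": 0.0116,"ty": -0.0966,"tz": 0.004,"rx": 0,"ry": 0,"rz": -0.233,"gripper": 1},{"tx": 0.0233,"ty": -0.0945,"tz": 0.004,"rx": 0,"ry": 0,"rz": -0.234,"gripper": 1},{"tx": 0.0347,"ty": -0.091,"tz": 0.004,"rx": 0,"ry": 0,"rz": -0.233,"gripper": 1},{"tx": 0.0455,"ty": -0.086,"tz": 0.004,"rx": 0,"ry": 0,"rz": -0.234,"gripper": 1},{"tx": 0.0558,"ty": -0.0799,"tz": 0.004,"rx": 0,"ry": 0,"rz": -0.233,"gripper": 1}])

```text
time_s: 16.5
ee_pos: [490.6, 280.8, 120.2]
ee_rot: [180.0, -0.0, 62.2]
force: [0.6, 0.1, -3.7]
gripper_width: 21.9
gripper_force: 50.0
```

Call:
send_rows(motion=[{"tx": 0,"ty": 0,"tz": 0,"rx": 0,"ry": 0,"rz": 0,"gripper": 1},{"tx": 0,"ty": 0,"tz": 0.05,"rx": 0,"ry": 0,"rz": 0,"gripper": 1},{"tx": 0,"ty": 0,"tz": 0.05,"rx": 0,"ry": 0,"rz": 0,"gripper": 1},{"tx": 0,"ty": 0,"tz": 0.05,"rx": 0,"ry": 0,"rz": 0,"gripper": 1},{"tx": 0,"ty": 0,"tz": 0.03,"rx": 0,"ry": 0,"rz": 0,"gripper": 1},{"tx": 0,"ty": 0,"tz": 0.02,"rx": 0,"ry": 0,"rz": 0,"gripper": 1},{"tx": 0,"ty": 0,"tz": 0,"rx": 0,"ry": 0,"rz": 0,"gripper": 1},{"tx": 0,"ty": 0,"tz": 0,"rx": 0,"ry": 0,"rz": 0,"gripper": 1}])

```text
time_s: 17.5
ee_pos: [492.2, 279.9, 20.7]
ee_rot: [179.9, -0.1, 62.0]
force: [0.2, 0.1, -4.1]
gripper_width: 21.8
gripper_force: 50.0
```

```bash
python3 - <<'E'
from plan import *
a=grab('top');b=grab('side')
def crop(f,u,v,w,h,W,H): return cv2.resize(f['frame'][v:v+h,u:u+w,::-1],(W,H),interpolation=cv2.INTER_CUBIC)
cv2.imwrite('pics/c5.png',np.hstack([crop(a,340,170,90,90,400,400),crop(b,210,160,90,90,400,400)]))
E
```

```text
(no output)
```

View pics/c5.png

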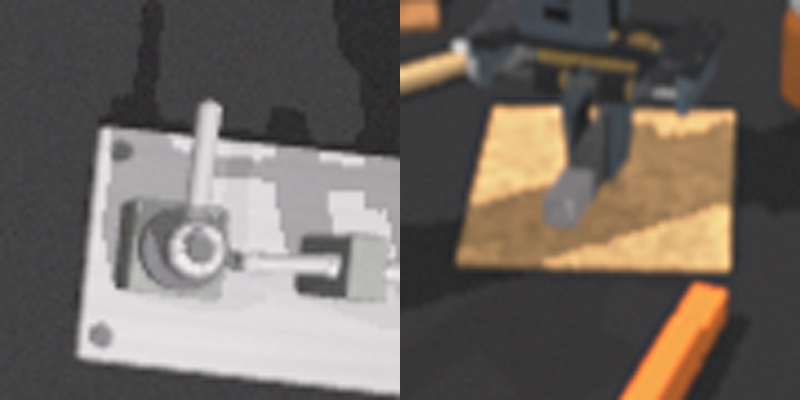

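The lever stays over, with its stub at about (386,193) in the top view and the link now straight. The bar hangs just above the middle of the mat. I'm lowering it gently.

Call:
send_rows(motion=[{"tx": 0,"ty": 0,"tz": 0.006,"rx": 0,"ry": 0,"rz": 0,"gripper": 1},{"tx": 0,"ty": 0,"tz": 0.006,"rx": 0,"ry": 0,"rz": 0,"gripper": 1},{"tx": 0,"ty": 0,"tz": 0.004,"rx": 0,"ry": 0,"rz": 0,"gripper": 1},{"tx": 0,"ty": 0,"tz": 0.003,"rx": 0,"ry": 0,"rz": 0,"gripper": 1},{"tx": 0,"ty": 0,"tz": 0.002,"rx": 0,"ry": 0,"rz": 0,"gripper": 1},{"tx": 0,"ty": 0,"tz": 0,"rx": 0,"ry": 0,"rz": 0,"gripper": 1},{"tx": 0,"ty": 0,"tz": 0,"rx": 0,"ry": 0,"rz": 0,"gripper": 1}])

```text
time_s: 18.48
ee_pos: [491.6, 279.7, 9.5]
ee_rot: [180.0, -0.0, 62.0]
force: [0.6, -0.8, -4.1]
gripper_width: 21.9
gripper_force: 50.0
```

Not touching yet; 0.5 to 1 mm more.

Call:
send_rows(motion=[{"tx": 0,"ty": 0,"tz": 0.001,"rx": 0,"ry": 0,"rz": 0,"gripper": 1},{"tx": 0,"ty": 0,"tz": 0.001,"rx": 0,"ry": 0,"rz": 0,"gripper": 1},{"tx": 0,"ty": 0,"tz": 0,"rx": 0,"ry": 0,"rz": 0,"gripper": 1}])

```text
time_s: 18.85
ee_pos: [491.7, 279.7, 9.0]
ee_rot: [180.0, -0.0, 62.0]
force: [-1.9, -0.1, 2.5]
gripper_width: 21.9
gripper_force: 50.0
```

The mat is felt (z force up from -4.1 to +2.5 N). Opening, then going up.

Call:
send_rows(motion=[{"tx": 0,"ty": 0,"tz": 0,"rx": 0,"ry": 0,"rz": 0,"gripper": -0.2},{"tx": 0,"ty": 0,"tz": 0,"rx": 0,"ry": 0,"rz": 0,"gripper": -0.2},{"tx": 0,"ty": 0,"tz": 0,"rx": 0,"ry": 0,"rz": 0,"gripper": -0.2},{"tx": 0,"ty": 0,"tz": 0,"rx": 0,"ry": 0,"rz": 0,"gripper": -0.2},{"tx": 0,"ty": 0,"tz": 0,"rx": 0,"ry": 0,"rz": 0,"gripper": -0.2},{"tx": 0,"ty": 0,"tz": 0,"rx": 0,"ry": 0,"rz": 0,"gripper": -0.2},{"tx": 0,"ty": 0,"tz": 0,"rx": 0,"ry": 0,"rz": 0,"gripper": -0.2}])

```text
time_s: 19.73
ee_pos: [491.6, 279.7, 8.5]
ee_rot: [-180.0, -0.0, 62.0]
force: [0.3, 0.2, 1.4]
gripper_width: 54.8
gripper_force: 0.0
```

Call:
send_rows(motion=[{"tx": 0,"ty": 0,"tz": -0.02,"rx": 0,"ry": 0,"rz": 0,"gripper": -0.2},{"tx": 0,"ty": 0,"tz": -0.04,"rx": 0,"ry": 0,"rz": 0,"gripper": -0.2},{"tx": 0,"ty": 0,"tz": -0.1,"rx": 0,"ry": 0,"rz": 0,"gripper": -0.2},{"tx": 0,"ty": 0,"tz": -0.1,"rx": 0,"ry": 0,"rz": 0,"gripper": -0.2},{"tx": 0,"ty": -0.1,"tz": -0.08,"rx": 0,"ry": 0,"rz": 0,"gripper": -0.2},{"tx": 0,"ty": -0.1,"tz": 0,"rx": 0,"ry": 0,"rz": 0,"gripper": -0.2},{"tx": 0,"ty": -0.1,"tz": 0,"rx": 0,"ry": 0,"rz": 0,"gripper": -0.2},{"tx": 0,"ty": 0,"tz": 0,"rx": 0,"ry": 0,"rz": 0,"gripper": -0.2},{"tx": 0,"ty": 0,"tz": 0,"rx": 0,"ry": 0,"rz": 0,"gripper": -0.2}])

```text
time_s: 20.85
ee_pos: [360.6, 349.6, 178.1]
ee_rot: [179.9, -0.1, 62.0]
force: [0.6, -0.3, -0.4]
gripper_width: 54.6
gripper_force: 0.0
```

```bash
python3 - <<'E'
from plan import *
grab('top','c6.png');s=env.state();print(s['ee_pos'],s['force'],s['qvel'].round(1))
E
```

```text
[361.02396623 349.35567053 177.89971006] [-0.58292309  0.55974033  0.85275406] [-0.8  0.6 -0.1  0.   0.   0.1]
```

View pics/c6.png

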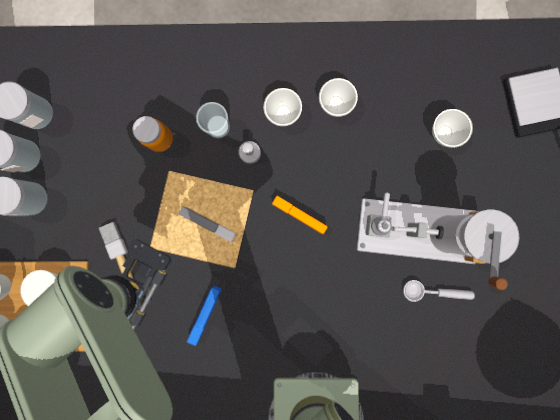

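The bar lies upright on the mat with its grip centre near (200,219), beside the mat's centre at (202,219). The lever is still over at (386,205), and everything else stands where it did. I'm handing in the job.

```bash
python3 -c "
from workcell import env
print(env.job_done())"
```

```text
the job is handed in; nothing more can be done
None
```

I threw the clamp over with the bar and it stays over by itself; the bar is back on the middle of the mat, right way up, and I handed the job in after about 21 s of the 72 s allowed (no verdict came back).

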